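Check the grinder's glass guide with a taper gauge

ROBOT

A 6-joint arm with a two-finger parallel gripper is mounted at the origin on the work surface. World frame = base frame: x ahead of the robot, y to its left, z up, the work surface at z = 0. Lengths are in m, angles in rad, forces in N, time in s.
With the tool pointing down it reaches from about 0.375 to 0.975 m from the base axis. Payload 3.8 kg.
Tool frame: the origin (TCP) lies between the finger pads; the fingertips stand 17 mm ahead of it and the grasp point (between the pads) lies 2 mm behind it (env.tips_ahead is the distance from the TCP to the fingertips, in m); z points along the fingers, y is the line along which they close (so a half turn about z gives the same grasp; the last joint's range is limited). The gripper opens to 85 mm and grips with 20 to 120 N. Pads are 22 mm wide; open, the fingers measure 114 mm over their backs; the gripper's body (76 mm by 85 mm) begins 54 mm behind the grasp point. The pads swing forward as they close: fully open they stand 13 mm farther back than shut.
Start: joints at [-1.272, 0.264, 1.604, -0, 1.274, -0.037], TCP at [0.222, -0.637, 0.248] pointing down, gripper open.
Joint ranges: [-2.63, 2.63], [-0.94, 2.18], [0.31, 2.57], [-1.31, 4.45], [0, 2.66], [-2.55, 2.55]. Speed limits (rad/s): [2.57, 2.57, 3.14, 3.14, 3.14, 3.14].

INTERFACE

Orientations are given as a unit quaternion [x, y, z, w].
In Python, from bench import env gives the robot as it stands.
- The arm moves only by the tool servo_tool, never from a script. Its arguments are lists of equal length, an entry for each row: "linear": the shift along the tool's x, y, z normalised to -1 to 1, where 1 is 0.15 m, a list of three; "turn": the turn, a rotation vector about the tool's x, y, z normalised to -1 to 1, where 1 is pi/2 rad, a list of three; "grip": the opening, from 0 (shut) to 1 (fully open). A call has 1 to 12 rows; each row is the pose to reach, as a shift and turn from the pose commanded when the call began, along the tool's axes at that moment; what a row does not reach only later rows make up. A row lasts 1/10 s, in which the tool goes at most 50 mm and 8.59 degrees, less where a joint would pass 70% of its speed; a pose out of reach is approached as far as the arm can. A call with a number of a shift or a turn outside -1 to 1 is refused whole. A call with a gripper value outside its range is refused whole. The fingers move at their own pace and stop on an object; "newtons" is the grip in N (left out, the last holds). Time passes only in rows, so rows that repeat a pose let the fingers close. It gives the time, the measured TCP pose, the force, the opening and the grip force at its end, in the units of the state.
- env.read_state(): the state, without advancing time (a new reading comes with each control period).
- env.camera(name): name is "scene" or "top" or "wrist"; returns the picture (420x560x3 uint8, red, green, blue); there is no depth.
- env.camera_params(name): a dict with "mtx" (3x3 intrinsics, pixels), "R" (3x3) and "t" (3): a world point X has camera coordinates R X + t; the wrist camera has in their place "mount" (4x4, takes a point from camera to tool coordinates, whose origin is the TCP and whose axes are the flange's). Camera axes: x right, y down, z forward; pixel columns grow to the right and rows downward; lengths in m; the calibration is good to about 2 mm. A picture is of the moment at which its call begins: read the wrist's pose just before it. camera_params takes no time and is no camera call.
- env.finish_job(): hands the job in; it is judged then, once.
Trained networks look in the newest picture that a camera, given by its name, has taken for a name from the list of things; names that differ only in an ending like _2 or _b are one class to them, and where a whole thing is asked for, a point or a joint stands for the part that bears it (a point fixed in the world has none). Each returns a list of dicts, best first, with "conf" (0 to 1); they miss things now and then, are a little off and sometimes report something else, mostly with a low value. They report only what shows in the picture. A call takes as long as a camera call.
- env.silhouettes(thing, camera): "pixels" (420x560 bool, what is visible of it).
- env.tip_of(thing, camera): "at" ([x, y, z] in m, in world coordinates, good to about 4 mm: a listed point, or the origin of a listed thing).
The state is a dict: "time_s": time; "q": joint angles; "dq": joint speeds; "joint_efforts": joint torques, N m; "tcp_pos": TCP position; "eef_rot": TCP orientation; "force": force on the tool from outside, world axes, zero at the start; "moment": the same for the moment, N m; "grip_width": opening from 0.0 (shut) to 1.0 (fully open); "grip_force": force on a finger pad.
Only numpy, scipy, OpenCV 4.12 (cv2) and the standard library are available. Lean on these libraries where they do the work, as an engineer would, in place of code of your own. Each camera call takes 0.05 s, during which the arm holds its last target. There are 200 camera calls.

TASK

Make the small edge grinder safe by pressing the red stop button fully down and letting it come up, then the yellow lock button likewise, leaving the green one alone. Then take the orange-handled taper gauge out of the wooden stand and slide its blade straight down between the grinder's two guide plates until it drags snugly, with the blue sprung plate pushed back about 1.7 mm (at least 1, no more than 2.4, and never rammed to its stop). Finish while still holding the gauge motionless at that depth, with everything else left as it was.

Things in the scene. Friction and masses are not known exactly. Their poses are not given: they have to be found in the camera images.
- stop_top (a point): centre of the top face of the red stop button (round, 28 mm across) on the low grey panel; one of three buttons in a row 62 mm apart, any order
- lock_top (a point): centre of the top face of the yellow lock button, same size
- start_top (a point): centre of the top face of the green start button, same size; not to be pressed
- stop (a joint): travel of the red button, m: 0 up, 0.006 fully down; springs back; about 5 N to push fully down; counts as pressed beyond 0.004
- lock (a joint): travel of the yellow button, m, as the red one
- start (a joint): travel of the green button, m, as the red one
- taper_gauge: loose taper gauge, 90 g: upright steel blade 24 mm wide (x), 90 mm long, its thickness (y) growing evenly from 3 mm at the tip to 10 mm at the top; above it an orange handle block 30 (x) by 16 (y) by 45 mm high, gripped from above across the 16 mm. Origin at the middle of the tip, z up the blade. It hangs in a stand slot, handle above the stand
- taper_gauge_tip (a point): middle of the blade's tip, same point as the gauge's origin
- taper_gauge_grip (a point): grip point in the orange handle, 115 mm above the tip and 20 mm below the handle's top
- flat_gauge: bystander: similar gauge with a blue handle and a parallel blade, in the stand's other slot 76 mm away along x; origin at its tip; must stay there
- stand: fixed wooden stand 150 (x) by 70 (y) by 95 mm high with two slots, axes parallel to those of the gauges in it; a gauge is lifted 95 mm straight up to clear its slot; origin at the centre of the underside
- grinder: fixed cream edge grinder 220 (x) by 200 (y) by 75 mm high, axes parallel to those of the gap, with a well in the middle from which the guide plates rise; a grinding bit stands 36 mm above its top, 68 mm along +x from the gap; origin at the centre of the underside
- gap_mouth (a point): middle (within 1 mm) of the narrowest line of the gap between the two upright guide plates, 125 mm above the table; x along the plates (60 mm long), y across the gap, z up. Both plates end on top in round noses of 8 mm radius, 8 mm higher than this point, that lead the blade in. The gap is 3.5 to 6.3 mm wide, set differently each day, and 95 mm deep
- fence_top (a point): centre of the round nose on the plain aluminium plate on the -y side of the gap, 8 mm behind its inner face; it moves only with the floating pair
- carriage (a joint): sideways position along y of the floating slide that carries both plates, m, 0 in the middle: the pair moves together sideways (along y) up to 10 mm either way with under 1 N and so centres itself on the blade
- press_plate_top (a point): centre of the round nose on the blue sprung plate on the +y side of the gap, 8 mm behind its inner face
- press_plate (a joint): how far the sprung plate is pushed back against its spring, m: 0 untouched, 0.005 at its stop; 3 N per mm. The blade meets both plates with its tip 6 to 41 mm below the mouth, depending on the gap, then pushes this plate back roughly 0.5 mm per 10 mm of further depth; at 1.7 mm the gauge, moving down, feels a drag of about 6 N (it may relax once stopped)
- spray_bottle: bystander: clear spray bottle with orange head, 183 mm high; origin under its base
- bit_jar: bystander: amber jar, 60 mm across, 75 mm high; origin under its base
- glass_tiles: bystander: small pile of coloured glass, 90 by 70 by 12 mm; origin under it
- mug: bystander: blue mug, 80 mm across, 90 mm high; origin under its base
- screwdriver: bystander: screwdriver lying on the table
- brush: bystander: brush lying on the table

How it is judged:
On the way, in this order (a step that is already met when the one before it is completed fails the run):
1. the red stop button is pressed fully down, the yellow one not (value of joint stop above 0.004 m and value of joint lock below 0.0015 m), for 0.1 s.
2. then, the red button up again, the yellow lock button is pressed fully down (value of joint lock above 0.004 m and value of joint stop below 0.0015 m), for 0.1 s.
3. then, the buttons up again, the taper gauge is lifted clear out of the stand in the fingers (value of joint each of stop, lock below 0.0015 m and height (world z) of taper_gauge_tip above 0.09 m and contact force between the fingers and taper_gauge above 2 N), for 0.1 s.
4. then its blade stands upright in the gap between the guide plates, tip at least 10 mm below the mouth (z of taper_gauge_tip in the frame of gap_mouth below -0.01 m and x of taper_gauge_tip in the frame of gap_mouth between -0.012 and 0.012 m and y of taper_gauge_tip in the frame of gap_mouth between -0.004 and 0.004 m and angle between the y axis of taper_gauge and the y axis of gap_mouth, either way round below 0.14 rad and angle between taper_gauge's own z axis and vertical below 0.14 rad), for 0.1 s.
At the end, for the whole second after the job is handed in: Gauge held still by the fingers, blade upright and parallel to the plates (8 degrees), tip 10 mm or more below the mouth, within 12 mm of its middle; sprung plate pushed back 0.9 to 2.5 mm by the gauge alone, float not at its end; buttons up; blue gauge, bystanders moved under 20 mm (all of step 4 and value of joint press_plate between 0.0009 and 0.0025 m and contact force between taper_gauge and grinder above 1 N and contact force between the fingers and grinder below 1 N and value of joint carriage between -0.0095 and 0.0095 m and contact force between the fingers and taper_gauge above 2 N and linear speed of taper_gauge below 0.01 m/s and value of joint each of stop, lock, start below 0.0015 m and distance of each of spray_bottle, bit_jar, glass_tiles, mug, screwdriver, brush, flat_gauge from where it was at the start of the episode below 0.02 m); the arm keeps its last pose, push and grip.
It fails at once if the green start button is pressed (value of joint start above 0.003 m).
It fails at once if the red and yellow buttons are down together (value of joint each of stop, lock above 0.003 m).
It fails at once if the sprung plate is rammed to its stop (value of joint press_plate above 0.0045 m).
It fails at once if the blue gauge or a bystander is moved more than 20 mm (distance of any of spray_bottle, bit_jar, glass_tiles, mug, screwdriver, brush, flat_gauge from where it was at the start of the episode above 0.02 m).
It also fails if it takes over 66 s, if anything falls off the work surface, if the arm or the gripper's body presses on something with over 40 N, if the wrist force passes 120 N, or if a joint passes its speed limit or range.

## Working session

There is one attempt and no reset: what is moved stays moved. The work goes in short steps, Python scripts to look and compute and a tool call to move; the robot and the scene stay as the last step left them, time stands still between calls to the robot, and variables do not carry over. Pictures are saved under pics/ and viewed, at most 10 in all, crops included, and the job is handed in when it is done.

Besides the shell and the picture viewer there is one more tool, called after "Call:" as a command line: name --argument value ..., lists and objects as JSON in quotes. servo_tool: Moves the arm, as the interface text tells. Its arguments: {"type":"object","properties":{"linear":{"type":"array","items":{"type":"array","items":{"type":"number","minimum":-1,"maximum":1}}},"turn":{"type":"array","items":{"type":"array","items":{"type":"number","minimum":-1,"maximum":1}}},"grip":{"type":"array","items":{"type":"number"}},"newtons":{"type":"number"}},"required":["linear","turn","grip"]}

```bash
mkdir -p pics
cat > h.py <<'E'
import numpy as np, cv2
from bench import env
from scipy.spatial.transform import Rotation as R
def cam(n):
    p=env.camera_params(n); K=np.array(p['mtx'])
    if 'mount' in p:
        s=env.read_state(); T=np.eye(4); T[:3,:3]=R.from_quat(s['eef_rot']).as_matrix(); T[:3,3]=s['tcp_pos']
        T=np.linalg.inv(T@np.array(p['mount'])); return K,T[:3,:3],T[:3,3]
    return K,np.array(p['R']),np.array(p['t'])
def back(c,uv,z):
    K,Rm,t=c; C=-Rm.T@t; d=Rm.T@np.linalg.solve(K,[uv[0],uv[1],1.]); return C+d*(z-C[2])/d[2]
def proj(c,X):
    K,Rm,t=c; p=K@(Rm@np.array(X)+t); return p[:2]/p[2]
def tri(obs):
    A=[];b=[]
    for c,uv in obs:
        K,Rm,t=c; C=-Rm.T@t; d=Rm.T@np.linalg.solve(K,[uv[0],uv[1],1.]); d/=np.linalg.norm(d)
        P=np.eye(3)-np.outer(d,d); A.append(P); b.append(P@C)
    return np.linalg.lstsq(np.vstack(A),np.hstack(b),rcond=None)[0]
def save(n,f):
    im=env.camera(n); cv2.imwrite('pics/'+f,im[:,:,::-1]); return im
def shift(target):
    s=env.read_state(); return R.from_quat(s['eef_rot']).inv().apply(np.array(target)-s['tcp_pos'])/0.15
E
python3 - <<'E'
from h import *
np.set_printoptions(precision=4,suppress=True)
s=env.read_state(); print(s['time_s'],s['tcp_pos'],R.from_quat(s['eef_rot']).as_matrix(),s['grip_width'])
a=save('scene','s0.png');b=save('top','t0.png');w=save('wrist','w0.png')
for n in('scene','top'):
    c=cam(n); print(n,-c[1].T@c[2])
    for t in 'stop_top lock_top start_top taper_gauge taper_gauge_tip taper_gauge_grip flat_gauge stand grinder gap_mouth fence_top press_plate_top spray_bottle bit_jar glass_tiles mug screwdriver brush'.split():
        r=env.tip_of(t,n)
        print(t,[(np.round(q['at'],4),round(q['conf'],2)) for q in r[:2]])
print(env.camera_params('wrist'))
E
```

```text
0.0 [ 0.2222 -0.6366  0.247 ] [[ 0.9441  0.3295 -0.0006]
 [ 0.3295 -0.9441  0.0022]
 [ 0.0001 -0.0023 -1.    ]] 1.004199890954086
scene [1.492  0.6102 1.4031]
stop_top [(array([ 0.5138, -0.0077,  0.1255]), 0.67), (array([ 0.5318, -0.2886,  0.0583]), 0.48)]
lock_top [(array([ 0.5937, -0.2928,  0.0537]), 0.41)]
start_top [(array([ 0.774 ,  0.0706, -0.0021]), 0.66), (array([ 0.4703, -0.2905,  0.0514]), 0.36)]
taper_gauge [(array([ 0.5942, -0.295 ,  0.0541]), 0.41), (array([0.5082, 0.0014, 0.1328]), 0.32)]
taper_gauge_tip [(array([ 0.7341, -0.0736,  0.0014]), 0.41)]
taper_gauge_grip []
flat_gauge []
stand [(array([0.5013, 0.353 , 0.0025]), 0.72)]
grinder [(array([0.512 , 0.007 , 0.0013]), 0.87), (array([0.541 , 0.3509, 0.1205]), 0.21)]
gap_mouth [(array([0.5099, 0.0008, 0.1251]), 0.63)]
fence_top [(array([ 0.7424, -0.2013,  0.0008]), 0.75), (array([ 0.5117, -0.0096,  0.1286]), 0.69)]
press_plate_top [(array([0.5052, 0.0169, 0.1229]), 0.68), (array([ 0.4898, -0.4824, -0.0025]), 0.35)]
spray_bottle [(array([ 0.4888, -0.48  ,  0.003 ]), 0.8), (array([ 0.5111,  0.0069, -0.0039]), 0.17)]
bit_
[... 1264 characters left out ...]
.77), (array([0.508 , 0.013 , 0.1229]), 0.52)]
glass_tiles [(array([0.7739, 0.0695, 0.0007]), 0.94)]
mug [(array([ 0.4277,  0.5347, -0.0023]), 0.91), (array([0.5091, 0.0047, 0.1237]), 0.52)]
screwdriver [(array([ 0.7735,  0.0691, -0.0013]), 0.7), (array([0.701 , 0.3717, 0.0008]), 0.62)]
brush [(array([ 0.7748,  0.0699, -0.0035]), 0.74), (array([ 0.7387, -0.2018, -0.0016]), 0.61)]
{'mtx': array([[370.6267,   0.    , 278.3536],
       [  0.    , 370.6267, 213.2365],
       [  0.    ,   0.    ,   1.    ]]), 'mount': array([[-0.002 , -0.9648, -0.2629,  0.0665],
       [ 1.    , -0.0018, -0.0008, -0.0002],
       [ 0.0003, -0.2629,  0.9648, -0.1258],
       [ 0.    ,  0.    ,  0.    ,  1.    ]])}
```

View pics/s0.png

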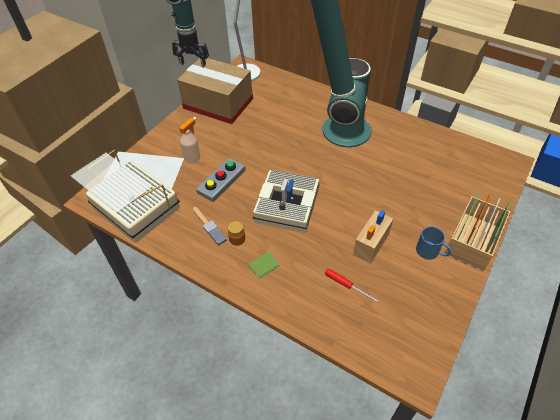

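View pics/t0.png

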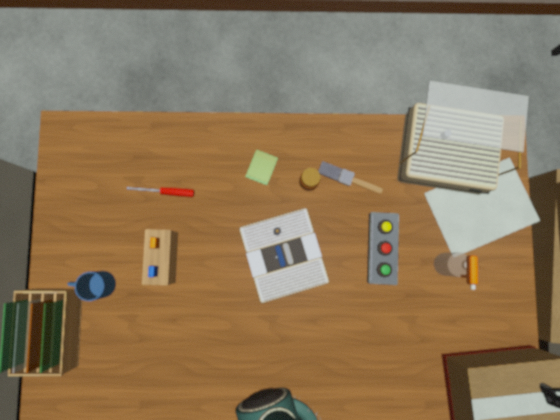

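The scene view shows the buttons at about (211,184) yellow, (221,174) red and (231,165) green. It also shows the orange handle near (371,232) and the grinder at (287,197). In the top view the grinder is turned about 15–18°, and the panel and stand are nearly aligned with x. I'm moving towards red now, squaring the tool and shutting the fingers on the way.

Call:
servo_tool --linear '[[1, -0.6, 0], [1, -0.6, 0], [1, -0.6, 0], [1, -0.6, 0], [1, -0.6, 0]]' --turn '[[0, 0, 0.214], [0, 0, 0.214], [0, 0, 0.214], [0, 0, 0.214], [0, 0, 0.214]]' --grip '[0, 0, 0, 0, 0]' --newtons 40

```text
time_s: 2.45
tcp_pos: [0.3366, -0.5002, 0.2485]
eef_rot: [1.0, 0.002, 0.0, -0.0]
force: [-0.7, -0.8, -0.3]
grip_width: 0.143
grip_force: 0.0
```

Call:
servo_tool --linear '[[1, -1, 0], [1, -1, 0], [1, -1, 0], [1, -1, 0], [1, -1, 0], [1, -1, 0]]' --turn '[[0, 0, 0], [0, 0, 0], [0, 0, 0], [0, 0, 0], [0, 0, 0], [0, 0, 0]]' --grip '[0, 0, 0, 0, 0, 0]'

```text
time_s: 3.05
tcp_pos: [0.4854, -0.3524, 0.2483]
eef_rot: [1.0, 0.001, -0.0, 0.0]
force: [-0.5, -0.4, 0.3]
grip_width: 0.0
grip_force: 0.0
```

Run:
```python
from h import *
np.set_printoptions(precision=4,suppress=True)
s=env.read_state(); print(s['time_s'],s['tcp_pos'],R.from_quat(s['eef_rot']).as_matrix(),s['grip_width'],s['force'])
w=save('wrist','w1.png'); print(shift([0.531,-0.290,0.09]))
for t in 'stop_top lock_top start_top gap_mouth fence_top press_plate_top'.split():
    for n in ('wrist',):
        r=env.tip_of(t,n); print(t,[(np.round(q['at'],4),round(q['conf'],2)) for q in r[:2]])
c=cam('wrist')
hsv=cv2.cvtColor(w,cv2.COLOR_RGB2HSV)
for nm,lo,hi in(('y',24,34),('g',50,80),('r',0,5),('r2',174,180)):
    m=cv2.inRange(hsv,(lo,130,70),(hi,255,255)); n,l,st,ce=cv2.connectedComponentsWithStats(m)
    for i in range(1,n):
        if st[i,4]>150: print(nm,st[i,4],ce[i],back(c,ce[i],0.052))
```

```text
3.05 [ 0.4854 -0.3524  0.2483] [[ 1.      0.0026 -0.0001]
 [ 0.0026 -1.     -0.0005]
 [-0.0001  0.0005 -1.    ]] 0.00040157805396679917 [-0.5236 -0.4308  0.315 ]
[ 0.312  -0.4238  1.0544]
stop_top [(array([ 0.5356, -0.2912,  0.0493]), 0.57), (array([ 0.4924, -0.4773,  0.0002]), 0.39)]
lock_top [(array([ 0.5963, -0.2932,  0.0522]), 0.58)]
start_top [(array([ 0.4688, -0.2878,  0.0463]), 0.8)]
gap_mouth []
fence_top []
press_plate_top []
y 1040 [207.4519  57.6481] [ 0.5926 -0.297   0.052 ]
g 748 [207.5735 205.2273] [ 0.4697 -0.2904  0.052 ]
r 896 [207.4833 135.2076] [ 0.5312 -0.2937  0.052 ]
```

Call:
servo_tool --linear '[[0.31, -0.4, 0.3], [0.31, -0.4, 0.6], [0.31, -0.4, 0.9], [0.31, -0.4, 1], [0.31, -0.4, 1]]' --turn '[[0, 0, 0], [0, 0, 0], [0, 0, 0], [0, 0, 0], [0, 0, 0]]' --grip '[0, 0, 0, 0, 0]'

```text
time_s: 3.9
tcp_pos: [0.5266, -0.2907, 0.0923]
eef_rot: [1.0, -0.0, -0.005, -0.003]
force: [-0.4, 0.4, -0.7]
grip_width: 0.001
grip_force: 0.0
```

Call:
servo_tool --linear '[[0, 0, 0.06], [0, 0, 0.12], [0, 0, 0.16], [0, 0, 0.18], [0, 0, 0.18]]' --turn '[[0, 0, 0], [0, 0, 0], [0, 0, 0], [0, 0, 0], [0, 0, 0]]' --grip '[0, 0, 0, 0, 0]'

```text
time_s: 4.4
tcp_pos: [0.531, -0.2933, 0.0716]
eef_rot: [1.0, -0.0, 0.0, 0.0]
force: [-0.3, 0.7, 0.1]
grip_width: 0.0
grip_force: 0.0
```

Call:
servo_tool --linear '[[0, 0, 0.01], [0, 0, 0.02], [0, 0, 0.03], [0, 0, 0.03]]' --turn '[[0, 0, 0], [0, 0, 0], [0, 0, 0], [0, 0, 0]]' --grip '[0, 0, 0, 0]'

```text
time_s: 4.8
tcp_pos: [0.5314, -0.2932, 0.0672]
eef_rot: [1.0, -0.0, 0.0, 0.0]
force: [0.3, -0.1, 2.5]
grip_width: -0.0
grip_force: 1.2
```

Call:
servo_tool --linear '[[0, 0, 0.01], [0, 0, 0.02], [0, 0, 0.025], [0, 0, 0.025]]' --turn '[[0, 0, 0], [0, 0, 0], [0, 0, 0], [0, 0, 0]]' --grip '[0, 0, 0, 0]'

```text
time_s: 5.2
tcp_pos: [0.5314, -0.2933, 0.0634]
eef_rot: [1.0, -0.0, 0.0, 0.0]
force: [0.6, -1.2, 5.5]
grip_width: -0.001
grip_force: 2.3
```

Call:
servo_tool --linear '[[0, 0, 0.008], [0, 0, 0.015], [0, 0, 0.015], [0, 0, 0.015]]' --turn '[[0, 0, 0], [0, 0, 0], [0, 0, 0], [0, 0, 0]]' --grip '[0, 0, 0, 0]'

```text
time_s: 5.6
tcp_pos: [0.5315, -0.2933, 0.0629]
eef_rot: [1.0, -0.0, 0.0, 0.0]
force: [-3.8, 2.1, 14.2]
grip_width: -0.001
grip_force: 7.3
```

Call:
servo_tool --linear '[[0, 0, -0.1], [0, 0, -0.2], [0.15, 0, -0.2], [0.3, 0, -0.2], [0.415, 0, -0.2], [0.415, 0, -0.2], [0.415, 0, -0.2]]' --turn '[[0, 0, 0], [0, 0, 0], [0, 0, 0], [0, 0, 0], [0, 0, 0], [0, 0, 0], [0, 0, 0]]' --grip '[0, 0, 0, 0, 0, 0, 0]'

```text
time_s: 6.3
tcp_pos: [0.5927, -0.2926, 0.0905]
eef_rot: [1.0, 0.0, -0.001, -0.0]
force: [0.5, -0.2, 1.1]
grip_width: 0.001
grip_force: 0.0
```

Call:
servo_tool --linear '[[0, 0, 0.06], [0, 0, 0.12], [0, 0, 0.16], [0, 0, 0.18], [0, 0, 0.19], [0, 0, 0.2], [0, 0, 0.2], [0, 0, 0.2]]' --turn '[[0, 0, 0], [0, 0, 0], [0, 0, 0], [0, 0, 0], [0, 0, 0], [0, 0, 0], [0, 0, 0], [0, 0, 0]]' --grip '[0, 0, 0, 0, 0, 0, 0, 0]'

```text
time_s: 7.1
tcp_pos: [0.592, -0.2927, 0.0629]
eef_rot: [1.0, -0.0, -0.001, -0.0]
force: [-8.3, 2.9, 15.5]
grip_width: -0.003
grip_force: 7.6
```

Call:
servo_tool --linear '[[0, 0, 0], [0, 0, 0], [0, 0, -0.2], [0, 0, -0.5], [0, -0.3, -0.8], [0, -0.6, -1], [0, -1, -1], [0, -1, -1], [0, -1, -1]]' --turn '[[0, 0, 0], [0, 0, 0], [0, 0, 0], [0, 0, 0], [0, 0, 0], [0, 0, 0], [0, 0, 0], [0, 0, 0], [0, 0, 0]]' --grip '[0, 0, 0, 0, 0, 0, 0, 0, 0]'

```text
time_s: 8.0
tcp_pos: [0.5935, -0.1398, 0.2117]
eef_rot: [1.0, 0.002, 0.001, -0.0]
force: [0.1, -1.6, -1.4]
grip_width: -0.0
grip_force: 0.0
```

Call:
servo_tool --linear '[[-0.5, -0.95, -0.7], [-0.5, -0.95, -0.7], [-0.5, -0.95, -0.7], [-0.5, -0.95, -0.7], [-0.5, -0.95, -0.7], [-0.5, -0.95, -0.7], [-0.5, -0.95, -0.7]]' --turn '[[0, 0, 0], [0, 0, 0], [0, 0, 0], [0, 0, 0], [0, 0, 0], [0, 0, 0], [0, 0, 0]]' --grip '[0, 0, 0, 0, 0, 0, 0]'

```text
time_s: 8.7
tcp_pos: [0.5182, -0.0016, 0.3143]
eef_rot: [1.0, -0.001, -0.001, 0.0]
force: [-0.3, -0.6, 0.0]
grip_width: 0.001
grip_force: 0.0
```

Run:
```python
from h import *
np.set_printoptions(precision=4,suppress=True)
s=env.read_state(); print(s['time_s'],s['tcp_pos'],s['force'])
w=save('wrist','w2.png'); cv2.imwrite('pics/w2b.png',cv2.resize(w[:,:,::-1],(784,588),interpolation=cv2.INTER_CUBIC))
for t in 'gap_mouth fence_top press_plate_top grinder'.split():
    r=env.tip_of(t,'wrist'); print(t,[(np.round(q['at'],4),round(q['conf'],2)) for q in r[:2]])
for t in 'fence_top press_plate_top grinder'.split():
    r=env.silhouettes(t,'wrist')
    for q in r[:1]:
        m=q['pixels']; ys,xs=np.nonzero(m); print(t,q['conf'],m.sum(),cv2.minAreaRect(np.c_[xs,ys].astype(np.float32)))
        np.save('pics/%s.npy'%t,m)
```

```text
8.7 [ 0.5182 -0.0016  0.3143] [-0.289  -0.6149  0.0108]
gap_mouth [(array([ 0.5097, -0.0015,  0.1269]), 0.85), (array([ 0.5114,  0.0002, -0.0007]), 0.54)]
fence_top [(array([ 0.517 , -0.0065,  0.1237]), 0.57)]
press_plate_top [(array([0.5063, 0.0161, 0.1253]), 0.63), (array([ 0.5327, -0.2905,  0.0514]), 0.28)]
grinder [(array([ 0.5097, -0.0018,  0.0011]), 0.58)]
fence_top 0.81 2692 ((271.4383239746094, 198.61972045898438), (69.71743774414062, 43.963897705078125), 72.25532531738281)
press_plate_top 0.98 1493 ((262.1054992675781, 201.01834106445312), (69.63397216796875, 24.903484344482422), 73.3007583618164)
grinder 0.68 40581 ((275.6280517578125, 180.271240234375), (218.663818359375, 210.60662841796875), 71.9878921508789)
```

View pics/w2b.png

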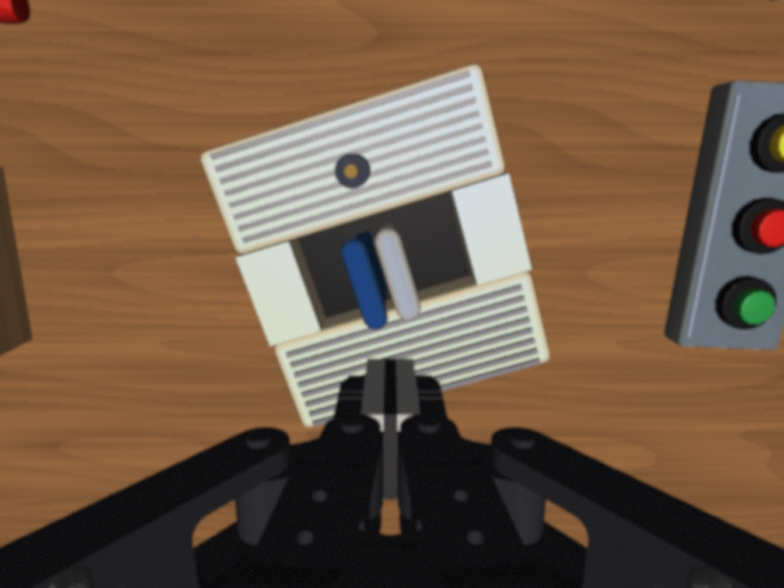

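Run:
```python
from h import *
np.set_printoptions(precision=4,suppress=True)
c=cam('wrist')
b=lambda u,v,z: back(c,(u/1.4,v/1.4),z)
P=[b(204,154,.075),b(478,66,.075),b(548,360,.075),b(305,425,.075)]
print(P,np.mean(P,0))
ang=lambda d:np.degrees(np.arctan2(d[1],d[0]))
print('x-edges',ang(P[0]-P[3]),ang(P[1]-P[2]),'y-edges',ang(P[0]-P[1])-90,ang(P[3]-P[2])-90)
print([np.linalg.norm(P[i]-P[(i+1)%4]) for i in range(4)])
for n,p,q in(('blue',(356,245),(376,322)),('alu',(388,236),(408,313))):
    A,B=b(*p,.131),b(*q,.131); print(n,A,B,(A+B)/2,ang(A-B),np.linalg.norm(A-B))
print('bit',b(352,171,.111))
# side faces: project model
for y in (0.,):
    for t in ('top','scene'):
        env.camera(t)
        for k in ('press_plate_top','fence_top','grinder'):
            r=env.silhouettes(k,t)
            for q in r[:1]:
                ys,xs=np.nonzero(q['pixels']); print(t,k,q['conf'],cv2.minAreaRect(np.c_[xs,ys].astype(np.float32)), back(cam(t),(xs.mean(),ys.mean()),.13))
```

```text
[array([0.587 , 0.1255, 0.075 ]), array([ 0.6417, -0.0583,  0.075 ]), array([ 0.4363, -0.1199,  0.075 ]), array([0.3822, 0.0663, 0.075 ])] [0.5118 0.0034 0.075 ]
x-edges 16.13181145451819 16.671819074605953 y-edges 16.561041140581082 16.182064607628107
[np.float64(0.19184728208875523), np.float64(0.21441954709627353), np.float64(0.19386282846059139), np.float64(0.21314285264270627)]
blue [0.5336 0.0198 0.131 ] [0.4849 0.0082 0.131 ] [0.5092 0.014  0.131 ] 13.351407968908235 0.05008492105604744
alu [0.539  0.0005 0.131 ] [ 0.4907 -0.0118  0.131 ] [ 0.5148 -0.0056  0.131 ] 14.29331714691649 0.049819963569049275
bit [0.5764 0.0227 0.111 ]
top grinder 0.71 ((282.647705078125, 254.93270874023438), (78.40263366699219, 70.48092651367188), 74.24882507324219) [0.4813 0.0135 0.13  ]
scene fence_top 0.7 ((286.5642395019531, 190.47274780273438), (11.789496421813965, 22.955209732055664), 3.5763344764709473) [0.5351 0.0199 0.13  ]
scene grinder 0.76 ((285.34613037109375, 199.7692108154297), (59.423179626464844, 55.500858306884766), 11.309932708740234) [0.5774 0.0437 0.13  ]
```

The wrist view shows the grinder's corners at about (204,154), (478,66), (548,360) and (305,425). The blue plate is at (366,283), the plain plate at (398,274) and the bit at (352,171). The gap is at about (0.5115, 0.0036) with yaw 16.4°, and the 68 mm bit offset confirms it. Next is the stand.

Call:
servo_tool --linear '[[0, -0.3, 0], [0, -0.6, 0], [0, -0.9, 0], [0, -1, 0]]' --turn '[[0, 0, 0], [0, 0, 0], [0, 0, 0], [0, 0, 0]]' --grip '[1, 1, 1, 1]'

```text
time_s: 9.9
tcp_pos: [0.518, 0.153, 0.3159]
eef_rot: [1.0, 0.001, 0.0, -0.001]
force: [-0.1, -0.7, -0.5]
grip_width: 0.679
grip_force: 0.0
```

Call:
servo_tool --linear '[[0, -0.3, 0], [0, -0.6, 0], [0, -0.9, 0], [0, -1, 0], [0, -1, 0]]' --turn '[[0, 0, 0], [0, 0, 0], [0, 0, 0], [0, 0, 0], [0, 0, 0]]' --grip '[1, 1, 1, 1, 1]'

```text
time_s: 10.4
tcp_pos: [0.5182, 0.3011, 0.3154]
eef_rot: [1.0, 0.001, -0.0, 0.0]
force: [0.9, -0.0, 0.4]
grip_width: 0.999
grip_force: 0.0
```

Call:
servo_tool --linear '[[0, -0.33, 0], [0, -0.33, 0], [0, -0.33, 0], [0, -0.33, 0], [0, -0.33, 0]]' --turn '[[0, 0, 0], [0, 0, 0], [0, 0, 0], [0, 0, 0], [0, 0, 0]]' --grip '[1, 1, 1, 1, 1]'

```text
time_s: 10.9
tcp_pos: [0.5188, 0.3474, 0.316]
eef_rot: [1.0, -0.001, 0.0, 0.0]
force: [-0.7, -0.3, -1.0]
grip_width: 0.999
grip_force: 0.0
```

Run:
```python
from h import *
np.set_printoptions(precision=4,suppress=True)
s=env.read_state(); print(s['time_s'],s['tcp_pos'],s['force'])
w=save('wrist','w3.png'); cv2.imwrite('pics/w3b.png',cv2.resize(w[:,:,::-1],(784,588),interpolation=cv2.INTER_CUBIC))
for t in 'taper_gauge_grip taper_gauge flat_gauge stand'.split():
    r=env.tip_of(t,'wrist'); print(t,[(np.round(q['at'],4),round(q['conf'],2)) for q in r[:2]])
c=cam('wrist')
hsv=cv2.cvtColor(w,cv2.COLOR_RGB2HSV)
for nm,lo,hi in(('o',6,16),('b',100,125)):
    m=cv2.inRange(hsv,(lo,170,90),(hi,255,255)); n,l,st,ce=cv2.connectedComponentsWithStats(m)
    for i in range(1,n):
        if st[i,4]>150:
            ys,xs=np.nonzero(l==i); r=cv2.minAreaRect(np.c_[xs,ys].astype(np.float32)); print(nm,st[i,4],r,back(c,r[0],0.14),back(c,ce[i],0.14))
```

```text
10.9 [0.5188 0.3474 0.316 ] [-0.7116 -0.2929 -0.9503]
taper_gauge_grip [(array([0.5457, 0.3529, 0.1192]), 0.87)]
taper_gauge [(array([0.5435, 0.3534, 0.0043]), 0.8), (array([0.7034, 0.3721, 0.0014]), 0.7)]
flat_gauge [(array([0.4633, 0.3519, 0.005 ]), 0.94)]
stand [(array([ 0.502 ,  0.3552, -0.0013]), 0.76)]
o 343 ((273.0, 166.0), (38.0, 18.0), 90.0) [0.5428 0.3531 0.14  ] [0.5435 0.3532 0.14  ]
b 484 ((271.5, 253.0), (30.0, 15.0), 90.0) [0.467  0.3549 0.14  ] [0.4671 0.3549 0.14  ]
```

View pics/w3b.png

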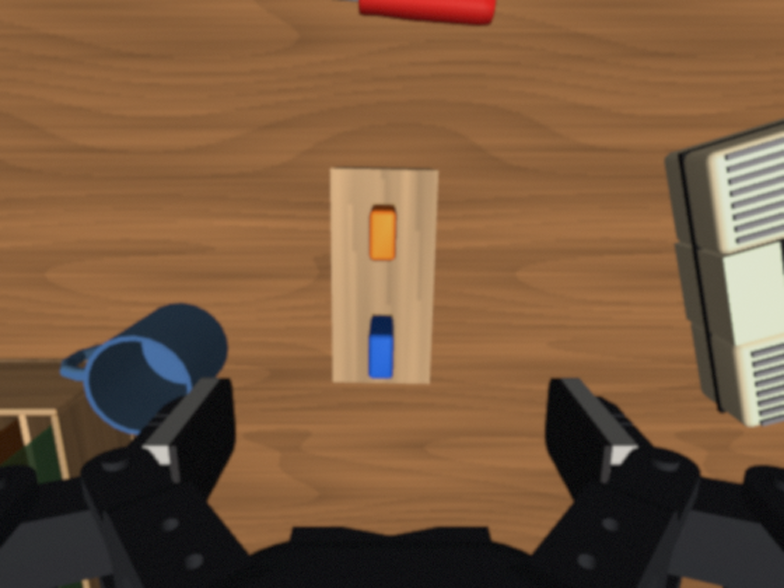

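Run:
```python
from h import *
np.set_printoptions(precision=4,suppress=True)
c=cam('wrist'); b=lambda u,v,z: back(c,(u/1.4,v/1.4),z)
P=[b(331,168,.095),b(437,170,.095),b(430,383,.095),b(333,382,.095)]
ang=lambda d:np.degrees(np.arctan2(d[1],d[0]))
print(P,np.mean(P,0),ang(P[0]-P[3]),ang(P[1]-P[2]),ang(P[0]-P[1])-90,ang(P[3]-P[2])-90)
o=b(383,236,.14); f=b(381,357,.14); print(o,f,ang(o-f),np.linalg.norm(o-f))
print(shift([o[0],o[1],0.122]))
```

```text
[array([0.5784, 0.3867, 0.095 ]), array([0.5769, 0.318 , 0.095 ]), array([0.427 , 0.3199, 0.095 ]), array([0.428 , 0.3902, 0.095 ])] [0.5026 0.3537 0.095 ] -1.3258337973358716 -0.7421765471364598 -1.2241443206512912 -0.8132385807787443
[0.5407 0.3527 0.14  ] [0.4652 0.3544 0.14  ] -1.3130537863230154 0.07553396250166837
[ 0.1466 -0.0284  1.2933]
```

The wrist view shows the stand's top between (331,168) and (430,383), the orange handle's top at (383,236) and the blue one's at (381,357). They're 75.5 mm apart at yaw −1.1°, which matches the 76 mm given. I'm going down to grasp.

Call:
servo_tool --linear '[[0.146, -0.037, 0.3], [0.146, -0.037, 0.6], [0.146, -0.037, 0.85], [0.146, -0.037, 0.85], [0.146, -0.037, 0.85]]' --turn '[[0, 0, 0.012], [0, 0, 0.012], [0, 0, 0.012], [0, 0, 0.012], [0, 0, 0.012]]' --grip '[1, 1, 1, 1, 1]'

```text
time_s: 11.65
tcp_pos: [0.5401, 0.3543, 0.1881]
eef_rot: [1.0, -0.01, -0.001, 0.0]
force: [0.2, 0.8, 0.6]
grip_width: 1.002
grip_force: 0.0
```

Run:
```python
from h import *
np.set_printoptions(precision=4,suppress=True)
s=env.read_state(); print(s['time_s'],s['tcp_pos'],R.from_quat(s['eef_rot']).as_matrix()); env.camera('wrist')
for t in 'taper_gauge_grip'.split():
    r=env.tip_of(t,'wrist'); print(t,[(np.round(q['at'],4),round(q['conf'],2)) for q in r[:2]])
print(shift([.5407,.353,.122]))
```

```text
11.65 [0.5401 0.3543 0.1881] [[ 0.9998 -0.0193 -0.0014]
 [-0.0193 -0.9998 -0.0008]
 [-0.0014  0.0009 -1.    ]]
taper_gauge_grip [(array([0.544 , 0.3502, 0.1194]), 0.58)]
[-0.0103  0.0185  0.4636]
```

Call:
servo_tool --linear '[[0, 0.01, 0.15], [0, 0.01, 0.3], [0, 0.01, 0.4], [0, 0.01, 0.44], [0, 0.01, 0.44]]' --turn '[[0, 0, 0], [0, 0, 0], [0, 0, 0], [0, 0, 0], [0, 0, 0]]' --grip '[1, 1, 1, 1, 1]'

```text
time_s: 12.25
tcp_pos: [0.5404, 0.3532, 0.1226]
eef_rot: [1.0, -0.01, 0.0, -0.0]
force: [0.3, 0.1, -0.3]
grip_width: 1.001
grip_force: 0.0
```

Call:
servo_tool --linear '[[0, 0, 0], [0, 0, 0], [0, 0, 0], [0, 0, 0], [0, 0, 0], [0, 0, 0], [0, 0, 0], [0, 0, 0], [0, 0, 0], [0, 0, 0]]' --turn '[[0, 0, 0], [0, 0, 0], [0, 0, 0], [0, 0, 0], [0, 0, 0], [0, 0, 0], [0, 0, 0], [0, 0, 0], [0, 0, 0], [0, 0, 0]]' --grip '[0, 0, 0, 0, 0, 0, 0, 0, 0, 0]' --newtons 50

```text
time_s: 13.25
tcp_pos: [0.5405, 0.3532, 0.1227]
eef_rot: [1.0, -0.01, 0.0, -0.0]
force: [-0.4, -0.4, 4.0]
grip_width: 0.179
grip_force: 50.0
```

Call:
servo_tool --linear '[[0, 0, -0.1], [0, 0, -0.2], [0, 0, -0.35], [0, 0, -0.5], [0, 0, -0.7], [0, 0, -0.9], [0, 0, -1], [0, 0, -1], [0, 0, -1]]' --turn '[[0, 0, 0], [0, 0, 0], [0, 0, 0], [0, 0, 0], [0, 0, 0], [0, 0, 0], [0, 0, 0], [0, 0, 0], [0, 0, 0]]' --grip '[0, 0, 0, 0, 0, 0, 0, 0, 0]'

```text
time_s: 14.15
tcp_pos: [0.54, 0.3529, 0.2718]
eef_rot: [1.0, -0.01, -0.0, 0.0]
force: [0.2, -0.8, -1.5]
grip_width: 0.181
grip_force: 49.5
```

Run:
```python
from h import *
np.set_printoptions(precision=4,suppress=True)
s=env.read_state(); print(s['time_s'],s['tcp_pos'],R.from_quat(s['eef_rot']).as_matrix(),s['grip_force'],s['force'])
for n in('scene','top'):
    env.camera(n)
    for t in ('taper_gauge_tip','taper_gauge_grip','flat_gauge'):
        r=env.tip_of(t,n); print(n,t,[(np.round(q['at'],4),round(q['conf'],2)) for q in r[:2]])
im=env.camera('scene'); c=cam('scene'); u,v=proj(c,s['tcp_pos']-[0,0,.06]).astype(int); cv2.imwrite('pics/s1.png',cv2.resize(im[v-50:v+50,u-60:u+60,::-1],(720,600),interpolation=cv2.INTER_CUBIC)); print(u,v)
```

```text
14.15 [0.54   0.3529 0.2718] [[ 0.9998 -0.0192 -0.0003]
 [-0.0192 -0.9998 -0.0002]
 [-0.0003  0.0002 -1.    ]] 49.46583151817322 [ 0.1662 -0.8055 -1.4822]
scene taper_gauge_tip [(array([0.546 , 0.3522, 0.1541]), 0.58)]
scene taper_gauge_grip [(array([0.5409, 0.3553, 0.2688]), 0.63)]
scene flat_gauge [(array([ 0.5108, -0.0087,  0.128 ]), 0.23)]
top taper_gauge_tip []
top taper_gauge_grip []
top flat_gauge [(array([0.4684, 0.354 , 0.0094]), 0.52)]
374 214
```

View pics/s1.png

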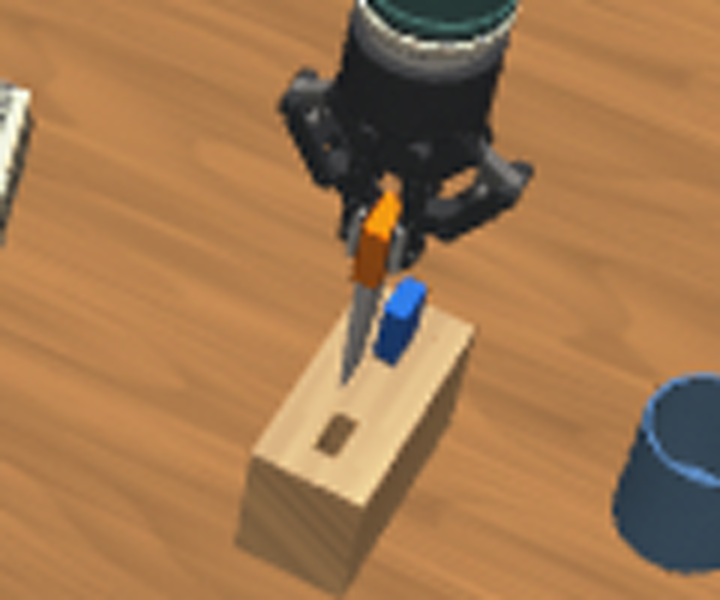

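The crop shows the gauge upright in the fingers, with the handle at (378,240) and the tip at (345,383), clear of the stand. The blue gauge is still in its slot. I'm carrying it to the gap.

Call:
servo_tool --linear '[[0, 0.1, -0.23], [0, 0.35, -0.23], [0, 0.65, -0.23], [0, 0.95, -0.23], [0, 1, -0.23]]' --turn '[[0, 0, 0], [0, 0, 0], [0, 0, 0], [0, 0, 0], [0, 0, 0]]' --grip '[0, 0, 0, 0, 0]'

```text
time_s: 15.1
tcp_pos: [0.5373, 0.1992, 0.307]
eef_rot: [1.0, -0.011, 0.0, 0.001]
force: [0.2, 0.8, -0.8]
grip_width: 0.179
grip_force: 49.6
```

Call:
servo_tool --linear '[[0, 0.3, 0], [0, 0.6, 0], [0, 0.9, 0], [0, 1, 0], [0, 1, 0]]' --turn '[[0, 0, -0.06], [0, 0, -0.12], [0, 0, -0.18], [0, 0, -0.194], [0, 0, -0.194]]' --grip '[0, 0, 0, 0, 0]'

```text
time_s: 15.6
tcp_pos: [0.5347, 0.0514, 0.3069]
eef_rot: [0.99, 0.141, 0.0, 0.0]
force: [0.1, 1.2, -0.8]
grip_width: 0.18
grip_force: 49.6
```

Run:
```python
from h import *
np.set_printoptions(precision=4,suppress=True)
s=env.read_state(); print(s['time_s'],s['tcp_pos'],R.from_quat(s['eef_rot']).as_matrix(),s['grip_force'],s['force'])
print(shift([.5115,.0036,.28]))
```

```text
15.6 [0.5347 0.0514 0.3069] [[ 0.9604  0.2787  0.0004]
 [ 0.2787 -0.9604 -0.0001]
 [ 0.0004  0.0002 -1.    ]] 49.63465332984924 [ 0.0646  1.1781 -0.7984]
[-0.2374  0.263   0.1794]
```

Call:
servo_tool --linear '[[-0.237, 0.263, 0], [-0.237, 0.263, 0], [-0.237, 0.263, 0.1], [-0.237, 0.263, 0.2], [-0.237, 0.263, 0.26], [-0.237, 0.263, 0.26], [-0.237, 0.263, 0.26]]' --turn '[[0, 0, 0], [0, 0, 0], [0, 0, 0], [0, 0, 0], [0, 0, 0], [0, 0, 0], [0, 0, 0]]' --grip '[0, 0, 0, 0, 0, 0, 0]'

```text
time_s: 16.3
tcp_pos: [0.5114, 0.006, 0.2669]
eef_rot: [0.99, 0.143, -0.001, -0.0]
force: [0.8, -0.1, -0.4]
grip_width: 0.179
grip_force: 49.6
```

Run:
```python
from h import *
np.set_printoptions(precision=4,suppress=True)
s=env.read_state(); print(s['time_s'],s['tcp_pos'],R.from_quat(s['eef_rot']).as_matrix(),s['grip_force'],s['force'])
for n in('scene','wrist'):
    im=env.camera(n)
    for t in ('taper_gauge_tip','gap_mouth','fence_top','press_plate_top'):
        r=env.tip_of(t,n); print(n,t,[(np.round(q['at'],4),round(q['conf'],2)) for q in r[:2]])
    if n=='scene':
        u,v=proj(cam(n),[.5115,.0036,.14]).astype(int); cr=cv2.resize(im[v-35:v+35,u-28:u+28,::-1],(480,600),interpolation=cv2.INTER_CUBIC); print(u,v)
im=env.camera('top'); u,v=proj(cam('top'),[.5115,.0036,.14]).astype(int)
w=cv2.resize(env.camera('wrist')[130:230,230:310,::-1],(320,400)); o=np.zeros((600,800,3),np.uint8); o[:,:480]=cr;o[:400,480:]=w; cv2.imwrite('pics/s2.png',o)
```

```text
16.3 [0.5114 0.006  0.2669] [[ 0.9592  0.2827 -0.0016]
 [ 0.2827 -0.9592  0.0002]
 [-0.0015 -0.0007 -1.    ]] 49.64091181755066 [ 0.82   -0.079  -0.3744]
scene taper_gauge_tip [(array([0.5114, 0.0063, 0.1506]), 0.42)]
scene gap_mouth [(array([0.5102, 0.0009, 0.1257]), 0.75), (array([ 0.5127, -0.0102,  0.1241]), 0.33)]
scene fence_top [(array([ 0.5147, -0.01  ,  0.1276]), 0.62)]
scene press_plate_top [(array([0.5063, 0.017 , 0.1252]), 0.6), (array([0.5133, 0.0035, 0.1485]), 0.3)]
286 182
wrist taper_gauge_tip [(array([0.512 , 0.0043, 0.1477]), 0.77)]
wrist gap_mouth [(array([ 0.5089, -0.0011,  0.1244]), 0.57)]
wrist fence_top [(array([ 0.5172, -0.0071,  0.1253]), 0.6)]
wrist press_plate_top [(array([ 0.4671, -0.2938,  0.0471]), 0.6), (array([0.5041, 0.0141, 0.128 ]), 0.59)]
```

View pics/s2.png

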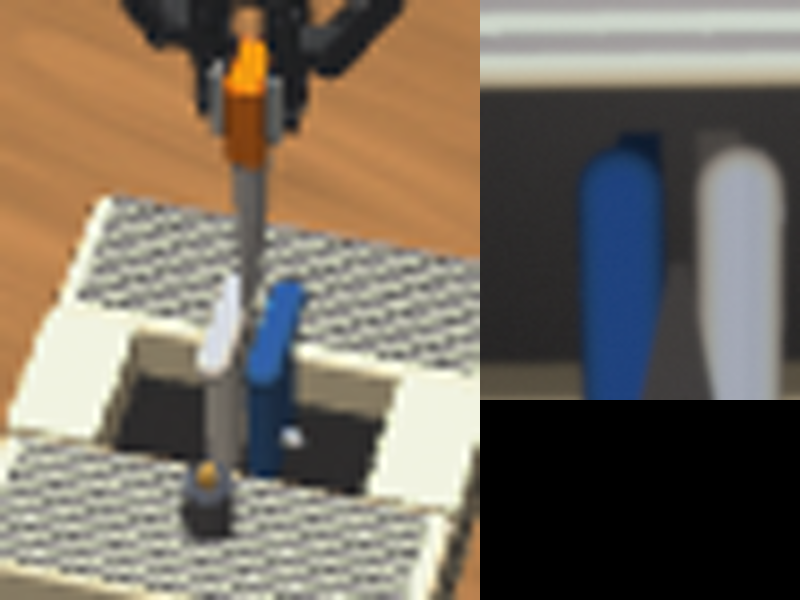

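The crop shows the blade (250,230) above and between the plain plate (222,320) and the blue one (278,330), and parallel to them. I'm lowering it, with force checks.

Call:
servo_tool --linear '[[0, 0, 0.03], [0, 0, 0.06], [0, 0, 0.09], [0, 0, 0.12], [0, 0, 0.15], [0, 0, 0.18], [0, 0, 0.2], [0, 0, 0.2]]' --turn '[[0, 0, 0], [0, 0, 0], [0, 0, 0], [0, 0, 0], [0, 0, 0], [0, 0, 0], [0, 0, 0], [0, 0, 0]]' --grip '[0, 0, 0, 0, 0, 0, 0, 0]' --newtons 70

```text
time_s: 17.7
tcp_pos: [0.5112, 0.0053, 0.2371]
eef_rot: [0.99, 0.142, -0.001, -0.0]
force: [-0.4, 0.2, -0.6]
grip_width: 0.177
grip_force: 71.6
```

Call:
servo_tool --linear '[[0, 0, 0.015], [0, 0, 0.03], [0, 0, 0.045], [0, 0, 0.06]]' --turn '[[0, 0, 0], [0, 0, 0], [0, 0, 0], [0, 0, 0]]' --grip '[0, 0, 0, 0]'

```text
time_s: 18.1
tcp_pos: [0.5116, 0.0053, 0.2287]
eef_rot: [0.99, 0.142, 0.0, 0.0]
force: [-0.1, -0.4, -1.1]
grip_width: 0.18
grip_force: 71.6
```

Call:
servo_tool --linear '[[0, 0, 0.015], [0, 0, 0.03], [0, 0, 0.045], [0, 0, 0.06]]' --turn '[[0, 0, 0], [0, 0, 0], [0, 0, 0], [0, 0, 0]]' --grip '[0, 0, 0, 0]'

```text
time_s: 18.5
tcp_pos: [0.5116, 0.0052, 0.2196]
eef_rot: [0.99, 0.142, 0.0, 0.0]
force: [0.2, 0.2, -0.9]
grip_width: 0.173
grip_force: 71.7
```

Call:
servo_tool --linear '[[0, 0, 0.015], [0, 0, 0.03], [0, 0, 0.045], [0, 0, 0.06]]' --turn '[[0, 0, 0], [0, 0, 0], [0, 0, 0], [0, 0, 0]]' --grip '[0, 0, 0, 0]'

```text
time_s: 18.9
tcp_pos: [0.5116, 0.0053, 0.2106]
eef_rot: [0.99, 0.142, 0.0, 0.0]
force: [-0.7, 0.5, -0.3]
grip_width: 0.176
grip_force: 71.7
```

Call:
servo_tool --linear '[[0, 0, 0.013], [0, 0, 0.026], [0, 0, 0.04]]' --turn '[[0, 0, 0], [0, 0, 0], [0, 0, 0]]' --grip '[0, 0, 0]'

```text
time_s: 19.2
tcp_pos: [0.5117, 0.0053, 0.2048]
eef_rot: [0.99, 0.142, 0.0, -0.0]
force: [-0.6, -0.3, 0.3]
grip_width: 0.18
grip_force: 71.8
```

Call:
servo_tool --linear '[[0, 0, 0.013], [0, 0, 0.026], [0, 0, 0.04]]' --turn '[[0, 0, 0], [0, 0, 0], [0, 0, 0]]' --grip '[0, 0, 0]'

```text
time_s: 19.5
tcp_pos: [0.5118, 0.0053, 0.1989]
eef_rot: [0.99, 0.142, 0.0, 0.0]
force: [0.2, 0.4, 1.8]
grip_width: 0.177
grip_force: 71.9
```

Run:
```python
from h import *
np.set_printoptions(precision=4,suppress=True)
F=[];Z=[]
for i in range(6):
    env.camera('scene'); s=env.read_state(); F.append(s['force']); Z.append(s['tcp_pos'])
print(s['time_s'],np.mean(F,0),np.std(F,0),np.mean(Z,0),np.std(Z,0),s['moment'])
```

```text
19.8 [ 0.8405  0.1181 -1.08  ] [0.2868 0.228  0.704 ] [0.5116 0.0053 0.1985] [0. 0. 0.] [ 0.0595 -0.1699  0.0122]
```

Call:
servo_tool --linear '[[0, 0, 0.013], [0, 0, 0.026], [0, 0, 0.04]]' --turn '[[0, 0, 0], [0, 0, 0], [0, 0, 0]]' --grip '[0, 0, 0]'

```text
time_s: 20.1
tcp_pos: [0.5117, 0.0053, 0.193]
eef_rot: [0.99, 0.142, 0.0, 0.0]
force: [-0.1, 0.3, 1.7]
grip_width: 0.178
grip_force: 72.0
```

Call:
servo_tool --linear '[[0, 0, 0.013], [0, 0, 0.026]]' --turn '[[0, 0, 0], [0, 0, 0]]' --grip '[0, 0]'

```text
time_s: 20.3
tcp_pos: [0.5117, 0.0053, 0.189]
eef_rot: [0.99, 0.142, 0.0, 0.0]
force: [-0.9, 0.0, 2.2]
grip_width: 0.176
grip_force: 72.1
```

Run:
```python
from h import *
s=env.read_state(); w=save('wrist','w4.png'); print(s['time_s'],s['force'],s['tcp_pos'])
c=cam('wrist')
for p in ([.5063,.0155,.133],[.5147,-.0087,.133],[.54,.012,.125]): print(proj(c,p))
u,v=proj(c,[.54,.012,.125]).astype(int)
cr=w[max(0,v-60):v+60,max(0,u-80):u+80]; print(max(0,v-60),max(0,u-80))
cv2.imwrite('pics/w4c.png',cv2.resize(cr[:,:,::-1],None,fx=5,fy=5,interpolation=cv2.INTER_CUBIC))
```

```text
20.3 [-0.86824033  0.01452137  2.17805007] [0.51172087 0.00525744 0.1889707 ]
[257.38950082 248.95941574]
[306.53191166 246.6262466 ]
[281.94262894 186.76549249]
126 201
```

View pics/w4c.png

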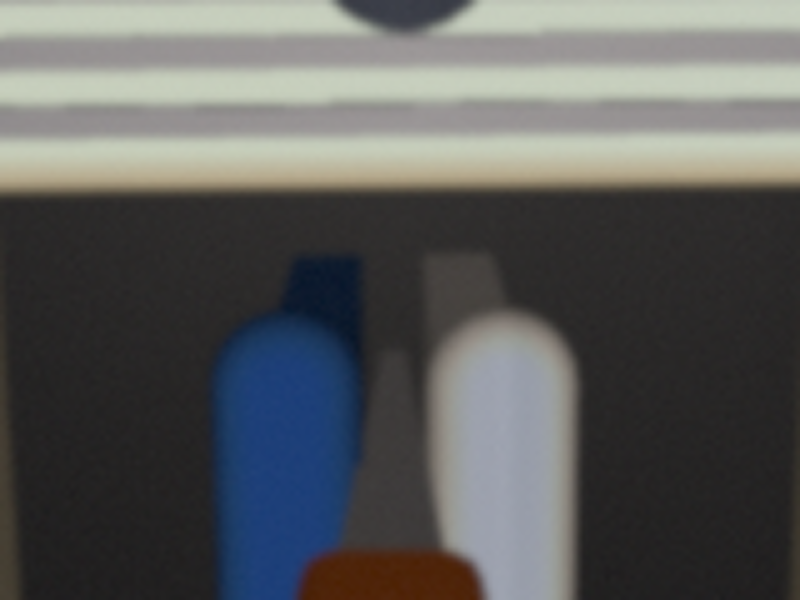

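The crop shows the blue plate at columns 214–360, the plain plate at 430–580 and the blade between them, near row 440. I'll measure the plate spacing to sub-pixel level, here and in the earlier untouched views.

```bash
cat > sep.py <<'E'
from h import *
def edges(im,rows,u0,u1):
    # blue: B-R strong ; alu: brightness
    out=[]
    for r in rows:
        p=im[r,u0:u1].astype(float)
        def cross(x):
            h=(x.max()+np.median(np.sort(x)[:len(x)//3]))/2; i=np.nonzero(x>h)[0]; a,b=i[0],i[-1]
            f=lambda k:k+(h-x[k])/(x[k+1]-x[k])
            return f(a-1)+u0,f(b)+u0
        b=cross(p[:,2]-p[:,0]); a=cross(np.minimum(p[:,0],p[:,1])); out.append((*b,*a))
    o=np.array(out); w=((o[:,1]-o[:,0])+(o[:,3]-o[:,2]))/2; g=o[:,2]-o[:,1]
    cs=((o[:,2]+o[:,3])-(o[:,0]+o[:,1]))/2
    print('edges',np.round(o.mean(0),2),'w',w.mean().round(2),'gap mm',(16*g/w).mean().round(2),'from centres',(16*cs/w-16).mean().round(2),np.std(16*cs/w).round(2))
E
python3 - <<'E'
from sep import *
w=cv2.imread('pics/w4.png')[:,:,::-1]; edges(w,range(205,232,3),225,335)
s=cv2.imread('pics/s2.png')[:400,480:,::-1]; s=cv2.resize(s,(80,100),interpolation=cv2.INTER_AREA); edges(s,range(50,85,4),15,79)
E
```

```text
edges [243.95 271.12 286.82 315.4 ] w 27.87 gap mm 9.05 from centres 9.05 1.17
edges [25.02 44.45 54.14 74.99] w 20.14 gap mm 7.71 from centres 7.71 0.77
```

Call:
servo_tool --linear '[[0, 0, 0.012], [0, 0, 0.024]]' --turn '[[0, 0, 0], [0, 0, 0]]' --grip '[0, 0]'

```text
time_s: 20.55
tcp_pos: [0.5118, 0.0053, 0.1854]
eef_rot: [0.99, 0.142, 0.0, 0.0]
force: [-0.2, 0.3, 2.3]
grip_width: 0.179
grip_force: 72.2
```

Run:
```python
from sep import *
w=save('wrist','w5.png'); s=env.read_state(); print(s['tcp_pos'],s['force']); c=cam('wrist'); v=int(proj(c,[.54,.012,.125])[1]); print(v); edges(w,range(v+19,v+42,3),225,335)
```

```text
[0.51162247 0.00527242 0.18506236] [ 0.84098732 -0.79973625  2.20439585]
188
edges [243.18 271.03 287.08 316.35] w 28.56 gap mm 9.02 from centres 9.02 0.93
```

```bash
cat > sep2.py <<'E'
from h import *
p=env.camera_params('wrist'); K=np.array(p['mtx']); M=np.array(p['mount'])
def camat(pos,q):
    T=np.eye(4); T[:3,:3]=R.from_quat(q).as_matrix(); T[:3,3]=pos; T=np.linalg.inv(T@M); return K,T[:3,:3],T[:3,3]
n=np.array([-np.sin(np.radians(16.4)),np.cos(np.radians(16.4)),0])
def sub(x,u0):
    x=cv2.GaussianBlur(x.reshape(1,-1),(5,1),0).ravel(); h=(np.percentile(x,97)+np.percentile(x,15))/2; i=np.nonzero(x>h)[0]; a,b=i[0],i[-1]
    f=lambda k:u0+k+(h-x[k])/(x[k+1]-x[k]); return f(a-1),f(b)
def meas(im,c,rows,u0,u1,dv=0,du=0):
    L=[]
    for r in rows:
        q=im[r,u0:u1].astype(float); b=sub(np.clip(q[:,2]-q[:,0],0,None),u0); a=sub(q.min(1)-0*q[:,0] if 0 else q[:,0],u0)
        y=[n@back(c,(u+du,r+dv),.127) for u in (*b,*a)]; L.append(y)
    L=np.array(L); d=np.c_[L[:,0]-L[:,1],L[:,1]-L[:,2],L[:,2]-L[:,3],(L[:,0]+L[:,1]-L[:,2]-L[:,3])/2]*1e3
    print('blue,gap,alu,centresep mm',np.median(d,0).round(2),d.std(0).round(2))
E
python3 - <<'E'
from sep2 import *
q=env.read_state()['eef_rot']
for f,z in(('w4',.18897),('w5',.1852)):
    c=camat([.5117,.0053,z],q); w=cv2.imread(f'pics/{f}.png')[:,:,::-1]; v=int(proj(c,[.54,.012,.125])[1])
    for a in (10,20,30): meas(w,c,range(v+a,v+a+10,2),225,335)
s=cv2.imread('pics/s2.png')[:400,480:,::-1]; s=cv2.resize(s,(80,100),interpolation=cv2.INTER_AREA)
c=camat([.5114,.0055,.2669],q)
for a in (45,55,65,75): meas(s,c,range(a,a+10,2),10,80,130,230)
E
```

```text
blue,gap,alu,centresep mm [14.15  7.97 14.97 22.53] [0.56 0.52 0.66 0.08]
blue,gap,alu,centresep mm [14.52  7.62 15.41 22.59] [0.07 0.04 0.04 0.02]
blue,gap,alu,centresep mm [13.97  8.26 15.38 22.93] [0.34 0.45 0.12 0.22]
blue,gap,alu,centresep mm [14.26  7.99 15.07 22.65] [0.51 0.47 0.56 0.07]
blue,gap,alu,centresep mm [14.52  7.8  15.4  22.76] [0.03 0.02 0.02 0.02]
blue,gap,alu,centresep mm [13.86  8.48 15.37 23.1 ] [0.37 0.48 0.11 0.24]
blue,gap,alu,centresep mm [14.23  6.76 15.73 21.68] [0.24 0.2  0.27 0.07]
blue,gap,alu,centresep mm [14.3   6.77 15.49 21.67] [0.03 0.04 0.08 0.06]
blue,gap,alu,centresep mm [14.25  6.81 15.57 21.69] [0.09 0.09 0.06 0.07]
blue,gap,alu,centresep mm [13.32  7.66 15.67 22.15] [0.36 0.53 0.21 0.25]
```

The plate spacing agrees over the middle rows: 21.68 mm free, 22.59 mm, and now 22.76 mm. That puts the plate about 1.1 mm back, opening roughly 0.45 mm per 10 mm of depth, so it needs about 11 mm more.

Call:
servo_tool --linear '[[0, 0, 0.012], [0, 0, 0.024], [0, 0, 0.036]]' --turn '[[0, 0, 0], [0, 0, 0], [0, 0, 0]]' --grip '[0, 0, 0]'

```text
time_s: 20.9
tcp_pos: [0.5117, 0.0053, 0.18]
eef_rot: [0.99, 0.142, 0.0, 0.0]
force: [-0.6, 0.7, 3.8]
grip_width: 0.176
grip_force: 72.3
```

Call:
servo_tool --linear '[[0, 0, 0.012], [0, 0, 0.024]]' --turn '[[0, 0, 0], [0, 0, 0]]' --grip '[0, 0]'

```text
time_s: 21.1
tcp_pos: [0.5117, 0.0053, 0.1763]
eef_rot: [0.99, 0.142, 0.0, 0.0]
force: [-0.6, -0.1, 5.3]
grip_width: 0.175
grip_force: 72.4
```

Run:
```python
from sep2 import *
s=env.read_state(); w=save('wrist','w6.png'); print(s['time_s'],s['tcp_pos'],s['force']); c=camat(s['tcp_pos'],s['eef_rot']); v=int(proj(c,[.54,.012,.125])[1])
for a in (10,15,20,25): meas(w,c,range(v+a,v+a+10,2),220,340)
```

```text
21.1 [0.5116868  0.0052668  0.17631363] [-0.63491408 -0.08944031  5.31311058]
blue,gap,alu,centresep mm [13.96  8.66 14.84 23.06] [0.61 0.58 0.78 0.11]
blue,gap,alu,centresep mm [14.62  8.15 15.42 23.16] [0.15 0.12 0.14 0.03]
blue,gap,alu,centresep mm [14.58  8.16 15.43 23.18] [0.05 0.03 0.02 0.02]
blue,gap,alu,centresep mm [14.57  8.17 15.44 23.16] [0.03 0.03 0.03 0.03]
```

Call:
servo_tool --linear '[[0, 0, 0], [0, 0, 0], [0, 0, 0], [0, 0, 0], [0, 0, 0]]' --turn '[[0, 0, 0], [0, 0, 0], [0, 0, 0], [0, 0, 0], [0, 0, 0]]' --grip '[0, 0, 0, 0, 0]'

```text
time_s: 21.65
tcp_pos: [0.5115, 0.0053, 0.176]
eef_rot: [0.99, 0.142, -0.0, -0.0]
force: [2.1, 0.2, 0.6]
grip_width: 0.176
grip_force: 72.2
```

Run:
```python
from sep2 import *
s=env.read_state(); w=save('wrist','w7.png'); print(s['time_s'],s['tcp_pos'],s['force'],s['grip_force']); c=camat(s['tcp_pos'],s['eef_rot']); v=int(proj(c,[.54,.012,.125])[1])
for a in (15,25): meas(w,c,range(v+a,v+a+10,2),220,340)
for k in ('taper_gauge_tip','gap_mouth'):
  for n in('scene','wrist'):
    env.camera(n); print(n,k,[(q['at'],q['conf']) for q in env.tip_of(k,n)[:1]])
im=save('scene','s8.png')
a=cv2.imread('pics/s0.png').astype(int);
```

```text
21.65 [0.51153463 0.00532082 0.17603672] [2.05543114 0.19126839 0.62209995] 72.2254228591919
blue,gap,alu,centresep mm [14.6   8.18 15.39 23.19] [0.12 0.08 0.1  0.03]
blue,gap,alu,centresep mm [14.57  8.21 15.45 23.2 ] [0.03 0.03 0.02 0.03]
scene taper_gauge_tip [([0.5135, 0.0035, 0.0572], 0.65)]
wrist taper_gauge_tip [([0.5119, 0.002, 0.0561], 0.7)]
scene gap_mouth [([0.5092, 0.0034, 0.1257], 0.63)]
wrist gap_mouth []
```

View pics/s8.png

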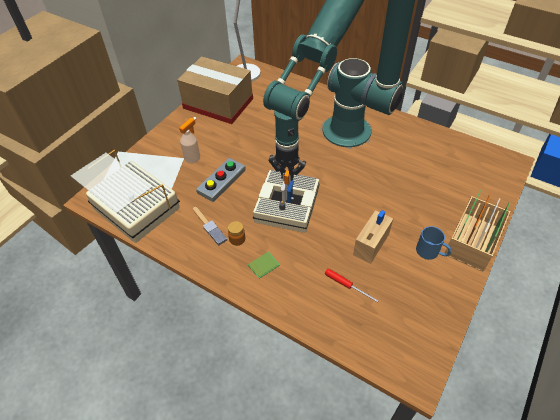

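The gauge is held in the gap at (287,178) and nothing else has moved; the blue gauge is still at (379,216) and all three buttons are up. The plate is about 1.5–1.7 mm back by both spacing and drag, so I'm handing in.

```bash
python3 -c "
from bench import env
print(env.finish_job())"
```

```text
the job is handed in; nothing more can be done
None
```

I pressed red then yellow, left green alone, and handed in holding the taper gauge still in the gap; the sprung plate is about 1.5–1.7 mm back by my camera and drag measurements, and the judge's verdict was not shown.

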